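Lock the delay-line carriage with its transit pin

ROBOT

A 6-joint arm with a two-finger parallel gripper is mounted at the origin on a cart in front of the work surface, level with it; the furniture and walls round the work are solid. World frame = base frame: x ahead of the robot, y to its left, z up, the work surface at z = 0. Lengths are in m, angles in rad, forces in N, time in s.
With the tool pointing down it reaches from about 0.35 to 0.85 m from the base axis. Payload 8.1 kg.
Tool frame: the origin (TCP) lies midway between the tips of the shut fingers; the grasp point (between the pads) lies 19 mm behind it; z points along the fingers, y is the line along which they close (so a half turn about z gives the same grasp; the last joint's range is limited). The gripper opens to 93 mm and grips with 3 to 60 N. Pads are 15 mm wide; open, the fingers measure 128 mm over their backs; the gripper's body (75 mm by 188 mm) begins 65 mm behind the grasp point.
Start: joints at [-1.318, 0.13, 1.488, -0, 1.523, -0.085], TCP at [0.199, -0.566, 0.219] pointing down, gripper open.
Joint ranges: [-2.96, 2.96], [-0.89, 2.26], [0.02, 2.5], [-1.34, 4.48], [0, 2.73], [-2.66, 2.66]. Speed limits (rad/s): [2.39, 2.39, 2.79, 3.14, 3.14, 3.14].

INTERFACE

Orientations are given as a unit quaternion [w, x, y, z].
In Python, from station import robot, imaging, close_job, finder gives the robot as it stands.
- The arm moves only by the shell command python3 -m pendant 'ROWS' [OPENING] [FORCE]. ROWS is JSON, one flat list of numbers, 4 for each row, row after row: the shift along the world's x, y, z as a fraction of full scale, then the turn about the world's z as a fraction of full scale. A call has 1 to 12 rows; each row is the pose to reach, as a shift and turn from the pose commanded when the call began; what a row does not reach only later rows make up. Full scale, the value 1, is 250 mm for a shift and 0.5 rad for a turn. A row lasts 1/10 s, in which the tool goes at most 50 mm and 8.59 degrees, less where a joint would pass 70% of its speed; a pose out of reach is approached as far as the arm can. A call with a number of a shift or a turn outside -1 to 1 is refused whole. A call with a gripper value outside its range is refused whole. OPENING is the gripper's target within -1 to 1 (shut at 1, half-way at 0, fully open at -1), set as the call begins (- or left out, the last holds). The fingers move at their own pace and stop on an object; FORCE is the grip in N (left out, the last holds). Time passes only in rows, so rows that repeat a pose let the fingers close. It gives the time, the measured TCP pose, the force, the opening and the grip force at its end, in the units of the state.
- robot.state(): the state, without advancing time (a new reading comes with each control period).
- imaging.get_image(name): name is "side" or "top" or "wrist"; returns the picture (400x640x3 uint8, red, green, blue); there is no depth.
- imaging.camera_params(name): a dict with "fx", "fy", "cx", "cy" (pixels), "k1" (the pictures are not rectified: a ray, as slopes to the right and down, at radius r is drawn at 1 + k1 r^2 times it, then the intrinsics apply), "R" (3x3) and "t" (3): a world point X has camera coordinates R X + t; the wrist camera has in their place "mount" (4x4, takes a point from camera to tool coordinates, whose origin is the TCP and whose axes are the flange's). Camera axes: x right, y down, z forward; pixel columns grow to the right and rows downward; lengths in m; the calibration is good to about 2 mm. A picture is of the moment at which its call begins: read the wrist's pose just before it. camera_params takes no time and is no camera call.
- close_job(): hands the job in; it is judged then, once.
Trained networks look in the newest picture that a camera, given by its name, has taken for a name from the list of things; names that differ only in an ending like _2 or _b are one class to them, and where a whole thing is asked for, a point or a joint stands for the part that bears it (a point fixed in the world has none). Each returns a list of dicts, best first, with "p" (0 to 1); they miss things now and then, are a little off and sometimes report something else, mostly with a low value. They report only what shows in the picture. A call takes as long as a camera call.
- finder.spot_in(camera, thing): "xyz" ([x, y, z] in m, in world coordinates, good to about 4 mm: the middle of the surface that is visible of it).
- finder.silhouettes(camera, thing): "mask" (400x640 bool, what is visible of it).
- finder.tip_of(camera, thing): "xyz" ([x, y, z] in m, in world coordinates, good to about 4 mm: a listed point, or the origin of a listed thing).
The state is a dict: "time": time; "joint_pos": joint angles; "joint_vel": joint speeds; "effort": joint torques, N m; "ee_pos": TCP position; "tool_rot": TCP orientation; "wrist_force": force on the tool from outside, world axes, zero at the start; "torque": the same for the moment, N m; "gripper_width": finger opening in m; "grip_force": force on a finger pad.
Only numpy, scipy, OpenCV 4.12 (cv2) and the standard library are available. Lean on these libraries where they do the work, as an engineer would, in place of code of your own. Each camera call takes 0.05 s, during which the arm holds its last target. There are 200 camera calls.

TASK

Lock the sliding stage for transport: take the headed pin from its parking block, put it through the hole in the carriage's ear and, sliding the carriage along, feel for the hole in the hidden keeper bar underneath. Thread the pin through both until its collar sits flush on the ear, and let go. Feel gently, never force the pin or the stage (about 40 N at the very most), and leave the things round about where they are.

Things in the scene. Friction and masses are not known exactly. Their poses are not given: they have to be found in the camera images.
- stage: fixed low linear stage on the worktop: dark base plate 110 mm (x) by 196 mm (y), 12 mm thick; origin at the centre of its underside on the worktop, z up. The carriage slides along its y axis. Aluminium end blocks, 36 mm wide and up to 39 mm high, stand on the lock line (x = -30 mm) at y = +-71 to +-97 mm and hold the ends of the keeper bar.
- keeper_mid (a point): fixed point on the lock line, in the keeper bar's top face, 38 mm above the worktop, axes as stage. The bar is steel, 30 mm wide, 14 mm thick, free below for 12 mm. Its only hole (through, 12.4 mm, mouth chamfered 1.5 mm) is hidden under the ear and cannot be measured: it lies exactly on the lock line, anywhere from 10 mm to -10 mm in y from this point. The bar cannot be shifted.
- carriage (a joint): position of the carriage along the stage's y axis, in m: 0 when its ear hole is at y = 0, positive to +y, range -0.040 to 0.040; it starts between -0.034 and -0.016. It stays where it is left and slides with about 1.5 N.
- eye (a point): centre of the hole's mouth on top of the carriage's ear (upper knuckle), on the lock line, 51.5 mm above the worktop, axes as stage. Vertical through-hole 12.4 mm wide, mouth chamfered 1.5 mm; ear 34 mm (x) by 104 mm (y), 12 mm thick, 1.5 mm above the keeper bar. Carriage top level with the ear; on it a detector 23 mm high begins 34 mm behind the hole (stage +x).
- pin: loose steel headed pin, 72 mm long, 0.04 to 0.085 kg; origin at the centre of its tip, z along the pin up to the head. Shank 10 mm thick and 34 mm long, its lowest 6 mm tapering to 5 mm; then a collar 24 mm wide, 4 mm thick; then a round knurled grip 16 mm thick and 34 mm tall (from 38 to 72 mm above the tip). It starts upright in the parking block.
- pin_collar (a point): centre of the underside of the pin's collar, 34 mm above the tip, z along the pin
- park: fixed aluminium parking block 56 x 46 mm, 36 mm high, origin at the centre of its underside; in its middle a vertical 12.4 mm through-hole in which the pin stands, collar resting on the block. Between it and the stage, farther back (x over 0.5 m), stand a vacuum chamber and a tall microscope: carry the pin across in front of them, near the robot
- clamp_ring: bystander: aluminium hinged flange clamp 51 x 73 x 13 mm lying on the worktop; origin at the centre of its underside
- vacuum_ring: bystander: centring ring 41 mm wide, 14 mm high, flat on the worktop; origin at the centre of its underside
- cap: bystander: round window cap 61 mm wide, 13 mm high, flat on the worktop; origin at the centre of its underside

How it is judged:
On the way:
1. the pin's tip is inside the ear's hole (z of pin in the frame of eye below -0.006 m and horizontal distance between pin and eye below 0.004 m), for 0.1 s.
At the end, for the whole second after the job is handed in: the pin stands upright (within 0.1 rad) through the ear and the keeper bar, its collar seated on the ear (within 2 mm) and centred on the ear's hole (within 3 mm), released and at rest (z of pin_collar in the frame of eye between -0.002 and 0.002 m and horizontal distance between pin_collar and eye below 0.003 m and angle between pin's own z axis and vertical below 0.1 rad and linear speed of pin below 0.01 m/s and value of joint carriage between -0.014 and 0.014 m); the robot touches nothing.
It fails at once if the pin is pressed on the stage, its carriage or keeper bar with more than 40 N (contact force between pin and stage above 40 N).
It fails at once if the robot itself pushes the stage or carriage with more than 40 N (contact force between the arm and stage above 40 N).
It fails at once if the flange clamp is shifted by more than 15 mm (distance of clamp_ring from where it was at the start of the episode above 0.015 m).
It fails at once if the centring ring is shifted by more than 15 mm (distance of vacuum_ring from where it was at the start of the episode above 0.015 m).
It fails at once if the window cap is shifted by more than 15 mm (distance of cap from where it was at the start of the episode above 0.015 m).
It also fails if it takes over 64 s, if anything falls off the work surface, if the arm or the gripper's body presses on something with over 40 N, if the wrist force passes 120 N, or if a joint passes its speed limit or range.

## Working session

There is one attempt and no reset: what is moved stays moved. The work goes in short steps, Python scripts to look and compute and a shell command to move; the robot and the scene stay as the last step left them, time stands still between calls to the robot, and variables do not carry over. Pictures are saved under pics/ and viewed, at most 10 in all, crops included, and the job is handed in when it is done.

```bash
ls; mkdir -p pics
cat > h.py <<'E'
import numpy as np, cv2
from station import robot, imaging, close_job, finder
E
python3 - <<'E'
from h import *
s=robot.state(); print(s['time'],s['ee_pos'],s['tool_rot'],s['gripper_width'],s['wrist_force'])
ims=[]
for c in ['side','top','wrist']:
    im=imaging.get_image(c); cv2.imwrite(f'pics/{c}0.png',im[:,:,::-1]); p=imaging.camera_params(c); print(c,{k:np.round(v,4).tolist() for k,v in p.items()})
for c in ['top','side']:
  for t in ['pin','pin_collar','eye','park','stage','keeper_mid','clamp_ring','vacuum_ring','cap']:
    try: print(c,t,[(np.round(d['xyz'],4).tolist(),round(d['p'],2)) for d in finder.tip_of(c,t)[:2]])
    except Exception as e: print(c,t,e)
print(robot.state()['time'])
E
```

```text
pics
0.0 [ 0.19873339 -0.5655534   0.21761314] [-8.86297681e-04  9.85772174e-01  1.68084595e-01 -6.87152864e-05] 0.09324700551807374 [ 0.34927906 -0.20960138 -0.1575452 ]
side {'fx': 396.7862, 'fy': 396.7862, 'cx': 321.7116, 'cy': 200.7843, 'k1': -0.0728, 'R': [[0.9999, -0.0105, 0.0037], [-0.0038, -0.6377, -0.7703], [0.0104, 0.7702, -0.6377]], 't': [-0.5325, 0.0185, 1.1491]}
top {'fx': 393.4192, 'fy': 393.4192, 'cx': 329.2223, 'cy': 192.8227, 'k1': 0.015, 'R': [[0.0908, -0.9959, 0.0033], [-0.9746, -0.0895, -0.2053], [0.2047, 0.0154, -0.9787]], 't': [-0.0754, 0.521, 1.073]}
wrist {'fx': 359.5939, 'fy': 359.5939, 'cx': 319.3974, 'cy': 198.7924, 'k1': -0.0205, 'mount': [[-0.0003, -0.9649, -0.2627, 0.0738], [1.0, -0.0002, -0.0005, 0.0009], [0.0005, -0.2627, 0.9649, -0.1656], [0.0, 0.0, 0.0, 1.0]]}
top pin [([0.4795, -0.3411, 0.0015], 0.41)]
top pin_collar [([0.4785, -0.3374, 0.0356], 0.53)]
top eye [([0.412, 0.2663, 0.0466], 0.86), ([0.4284, -0.1696, -0.0019], 0.72)]
top park [([0.4762, -0.34, 0.0039], 0.73)]
top stage [([0.4555, 0.2892, 0.0013], 0.86)]
top keeper_mid [([0.4236, 0.2951, 0.0414], 0.87), ([0.4313, -0.1744, 0.0004], 0.32)]
top clamp_ring [([0.4299, -0.1754, -0.0005], 0.57)]
top vacuum_ring [([0.4294, -0.1718, -0.0007], 0.57)]
top cap [([0.4169, 0.0487, 0.0015], 0.62)]
side pin [([0.4782, -0.3453, 0.0023], 0.48), ([0.4795, -0.3433, 0.0347], 0.23)]
side pin_collar [([0.4783, -0.3447, 0.0347], 0.47), ([0.6165, -0.2579, -0.0], 0.34)]
side eye [([0.4096, 0.2646, 0.0469], 0.75)]
side park [([0.4773, -0.3404, 0.0018], 0.56), ([0.4765, -0.3397, 0.034], 0.24)]
side stage [([0.4512, 0.2891, -0.0025], 0.97)]
side keeper_mid [([0.4214, 0.2974, 0.0385], 0.65)]
side clamp_ring [([0.6178, -0.2574, 0.001], 0.67)]
side vacuum_ring [([0.4278, -0.1726, 0.0023], 0.63)]
side cap [([0.4243, 0.0446, -0.0027], 0.7)]
1.05
```

View pics/top0.png

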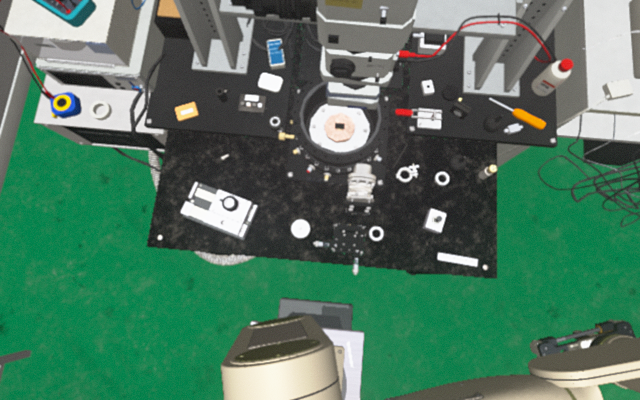

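View pics/side0.png

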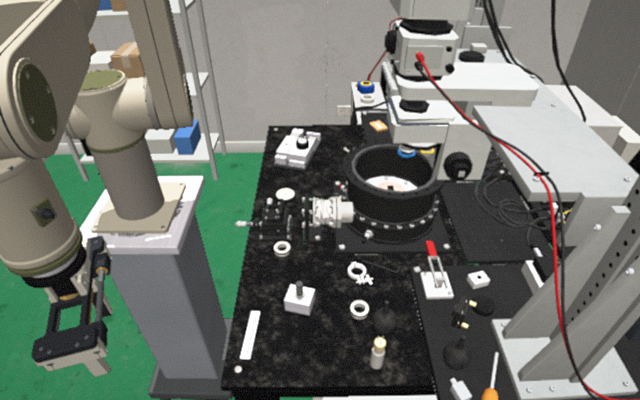

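Top view: stage at px (218,210), pin and park at (435,220), cap (300,228), centring ring (376,233), clamp (405,174). The side view agrees: pin (299,297), stage (298,148). I'm moving above the pin for a wrist look.

```bash
python3 -m pendant '[1,0.9,-0.19,0,1,0.9,-0.19,0,1,0.9,-0.19,0,1,0.9,-0.19,0,1,0.9,-0.19,0,1,0.9,-0.19,0,1,0.9,-0.19,0,1,0.9,-0.19,0,1,0.9,-0.19,0]' -0.3
python3 -m pendant '[0.12,0,0,0,0.12,0,0,0,0.12,0,0,0,0.12,0,0,0,0.12,0,0,0]'
cat >> h.py <<'E'
from scipy.spatial.transform import Rotation as Ro
def cam_rays(c,px,s=None):
    p=imaging.camera_params(c); K=np.array([[p['fx'],0,p['cx']],[0,p['fy'],p['cy']],[0,0,1]])
    n=cv2.undistortPoints(np.array(px,float).reshape(-1,1,2),K,np.array([p['k1'],0,0,0])).reshape(-1,2)
    d=np.c_[n,np.ones(len(n))]
    if c=='wrist':
        q=s['tool_rot']; T=np.eye(4); T[:3,:3]=Ro.from_quat([q[1],q[2],q[3],q[0]]).as_matrix(); T[:3,3]=s['ee_pos']
        T=T@np.array(p['mount']); return T[:3,3], d@T[:3,:3].T
    R=np.array(p['R']); t=np.array(p['t']); return -R.T@t, d@R
def at_z(c,px,z,s=None):
    o,d=cam_rays(c,px,s); return o+d*((z-o[2])/d[:,2])[:,None]
E
python3 - <<'E'
from h import *
s=robot.state(); im=imaging.get_image('wrist'); cv2.imwrite('pics/w1.png',im[:,:,::-1])
print(s['time'],s['ee_pos'],s['joint_pos'],s['wrist_force'],s['gripper_width'])
for t in ['pin','pin_collar','park']: print(t,[(np.round(d['xyz'],4).tolist(),round(d['p'],2)) for d in finder.tip_of('wrist',t)[:2]])
print(at_z('wrist',[[320,200]],.074,s))
E
```

```text
time: 1.95
ee_pos: [0.4493, -0.3404, 0.1709]
tool_rot: [-0.0, 0.986, 0.169, -0.0]
wrist_force: [-0.7, -0.7, 0.6]
gripper_width: 0.0604
grip_force: 0.0
time: 2.45
ee_pos: [0.4779, -0.3417, 0.1713]
tool_rot: [0.0, 0.986, 0.167, -0.0]
wrist_force: [0.2, 0.5, 0.4]
gripper_width: 0.0607
grip_force: 0.0
2.45 [ 0.47793976 -0.34173988  0.17133551] [-7.07862879e-01  1.22869766e-01  1.58311738e+00 -2.03208082e-04
  1.43551514e+00  5.26384124e-01] [0.19291734 0.52747006 0.4124498 ] 0.06071438212845737
pin [([0.4792, -0.3427, 0.0002], 0.75)]
pin_collar [([0.4815, -0.3424, 0.0374], 0.61)]
park [([0.4737, -0.3376, -0.0004], 0.58)]
[[ 0.47950707 -0.34253898  0.074     ]]
```

View pics/w1.png

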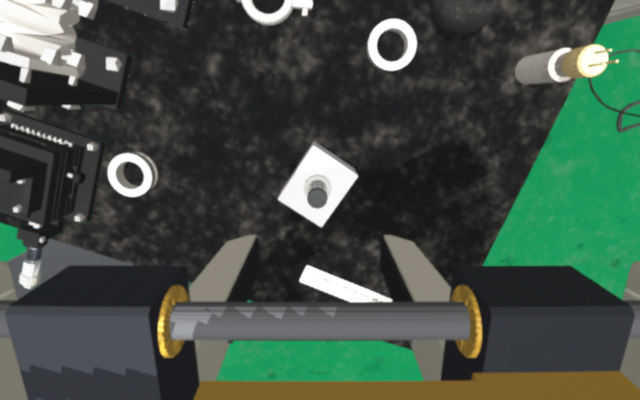

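The wrist view shows the pin top at about px (317,197), on the block and nearly centred between the fingers, at about (0.480,-0.341). Next I descend, grip and lift.

```bash
python3 -m pendant '[0.008,0.004,-0.2,0,0.008,0.004,-0.35,0,0.008,0.004,-0.45,0,0.008,0.004,-0.49,0,0.008,0.004,-0.508,0,0.008,0.004,-0.508,0,0.008,0.004,-0.508,0]'
python3 -m pendant '[0,0,0,0,0,0,0,0,0,0,0,0,0,0,0,0,0,0,0,0,0,0,0,0,0,0,0,0,0,0,0,0]' 1 20
```

```text
time: 3.35
ee_pos: [0.482, -0.3411, 0.0461]
tool_rot: [0.001, 0.986, 0.168, 0.001]
wrist_force: [0.5, -0.5, 0.2]
gripper_width: 0.0607
grip_force: 0.0
time: 4.15
ee_pos: [0.4808, -0.34, 0.0441]
tool_rot: [-0.0, 0.986, 0.168, -0.0]
wrist_force: [-0.7, 0.2, 0.7]
gripper_width: 0.0153
grip_force: 20.0
```

```bash
python3 -m pendant '[0,0,0.08,0,0,0,0.2,0,0,0,0.4,0,-0.1,0,0.6,0,-0.3,0.1,0.64,0,-0.36,0.3,0.64,0,-0.36,0.5,0.64,0,-0.36,0.7,0.64,0,-0.36,0.9,0.64,0,-0.36,1,0.64,0,-0.36,1,0.64,0]'
python3 -m pendant '[0,0.2,0,-0.2,0,0.4,0,-0.4,0,0.6,0,-0.6,0,0.8,0,-0.8,0,1,0,-1,0,1,0,-1,0,1,0,-1]'
python3 -m pendant '[0,0.2,0,-0.1,0,0.3,0,-0.16,0,0.36,0,-0.16,0,0.36,0,-0.16,0,0.36,0,-0.16]'
python3 - <<'E'
from h import *
s=robot.state(); im=imaging.get_image('wrist'); cv2.imwrite('pics/w2.png',im[:,:,::-1])
print(s['time'],s['ee_pos'],s['joint_pos'],s['wrist_force'],s['gripper_width'])
imaging.get_image('top');imaging.get_image('side')
for c in ['wrist','top','side']:
  for t in ['eye','stage','keeper_mid','pin']: print(c,t,[(np.round(d['xyz'],4).tolist(),round(d['p'],2)) for d in finder.tip_of(c,t)[:1]])
E
```

```text
time: 5.25
ee_pos: [0.3908, -0.0867, 0.2043]
tool_rot: [-0.0, 0.985, 0.17, 0.001]
wrist_force: [0.5, -0.7, -0.3]
gripper_width: 0.0154
grip_force: 20.0
time: 5.95
ee_pos: [0.3909, 0.1606, 0.204]
tool_rot: [0.0, 0.997, -0.079, -0.0]
wrist_force: [-0.3, -1.3, -0.7]
gripper_width: 0.0154
grip_force: 20.0
time: 6.45
ee_pos: [0.3913, 0.2485, 0.204]
tool_rot: [0.001, 0.993, -0.12, -0.0]
wrist_force: [0.3, 0.4, -0.4]
gripper_width: 0.0156
grip_force: 20.0
6.45 [0.39126076 0.24846258 0.20398868] [ 4.55741470e-01 -2.39873747e-01  1.87160546e+00 -8.00674935e-04
  1.51051992e+00  2.26815992e+00] [ 0.34681399  0.39996141 -0.3608504 ] 0.015636975269561704
wrist eye [([0.4156, 0.2659, 0.0479], 0.8)]
wrist stage [([0.4508, 0.2835, 0.0034], 0.94)]
wrist keeper_mid [([0.4243, 0.2962, 0.0412], 0.61)]
wrist pin [([0.3894, 0.2477, 0.1602], 0.57)]
top eye [([0.4114, 0.2651, 0.05], 0.68)]
top stage [([0.4527, 0.2895, -0.0016], 0.64)]
top keeper_mid [([0.4239, 0.2928, 0.0395], 0.78)]
top pin []
side eye [([0.4101, 0.2665, 0.0493], 0.58)]
side stage [([0.4558, 0.2891, -0.0034], 0.89)]
side keeper_mid [([0.4243, 0.2949, 0.0388], 0.7)]
side pin [([0.3887, 0.2495, 0.1599], 0.54)]
```

View pics/w2.png

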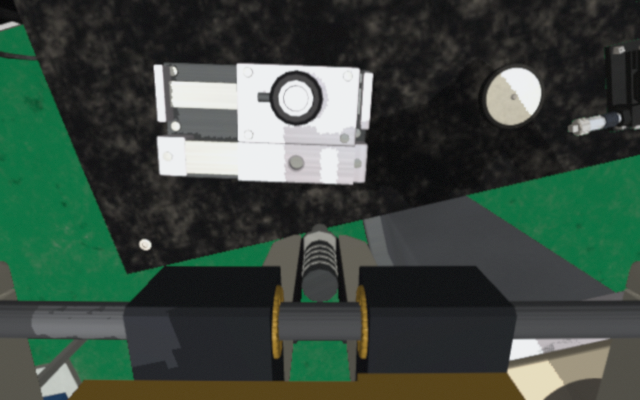

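The wrist view shows the ear hole at px (297,162), its front edge running from about (160,181) to (362,184), and the pin held straight at (320,250).

Run:
```python
from h import *
s=robot.state()
print(at_z('wrist',[[297,162]],.0515,s))
a=at_z('wrist',[[240,184],[360,186],[238,66],[361,68],[171,157],[346,163]],.0515,s); print(a)
for i in (0,2): d=a[i]-a[i+1]; print('yaw',np.arctan2(d[1],d[0])-np.pi/2, np.linalg.norm(d))
im=cv2.imread('pics/w2.png')[130:200,150:380]; cv2.imwrite('pics/c2.png',cv2.resize(im,None,fx=3.4,fy=3.4,interpolation=cv2.INTER_CUBIC))
q=s['tool_rot'];print('toolyaw',2*np.arctan2(q[2],q[1]))
```

```text
[[0.41641768 0.2641375  0.0515    ]]
[[0.40938465 0.31955968 0.0515    ]
 [0.38141868 0.21418163 0.0515    ]
 [0.50667294 0.29136973 0.0515    ]
 [0.48035712 0.19187087 0.0515    ]
 [0.44788055 0.37221833 0.0515    ]
 [0.40504571 0.22186903 0.0515    ]]
yaw -0.25940733976789954 0.10902582094031898
yaw -0.25856315477615066 0.1029200946593871
toolyaw -0.24204209385472
```

View pics/c2.png

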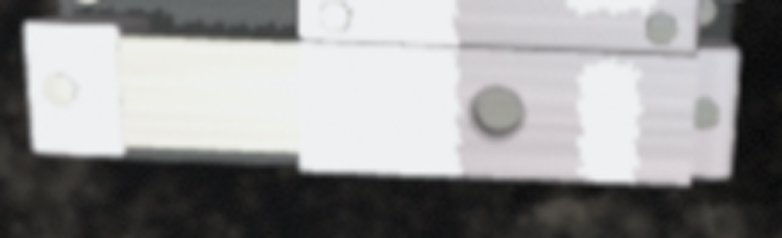

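```bash
python3 -m pendant '[0.098,0.064,-0.1,-0.036,0.098,0.064,-0.25,-0.036,0.098,0.064,-0.35,-0.036,0.098,0.064,-0.38,-0.036,0.098,0.064,-0.384,-0.036,0.098,0.064,-0.384,-0.036]'
python3 - <<'E'
from h import *
s=robot.state(); im=imaging.get_image('wrist')
print(s['time'],s['ee_pos'],s['joint_pos'])
cv2.imwrite('pics/c3.png',cv2.resize(im[130:330,200:440,::-1],None,fx=3,fy=3,interpolation=cv2.INTER_CUBIC))
for t in ['eye','pin']: print(t,[(np.round(d['xyz'],4).tolist(),round(d['p'],2)) for d in finder.tip_of('wrist',t)[:1]])
E
```

```text
time: 7.8
ee_pos: [0.4161, 0.2663, 0.1095]
tool_rot: [-0.0, 0.992, -0.13, 0.001]
wrist_force: [1.3, -0.1, -0.5]
gripper_width: 0.0155
grip_force: 20.0
7.8 [0.41608981 0.2662936  0.10948261] [ 4.65500212e-01 -7.94900124e-02  1.90508401e+00 -3.00468631e-05
  1.31427697e+00  2.29641058e+00]
eye [([0.4163, 0.264, 0.0475], 0.88)]
pin [([0.413, 0.2625, 0.067], 0.69)]
```

View pics/c3.png

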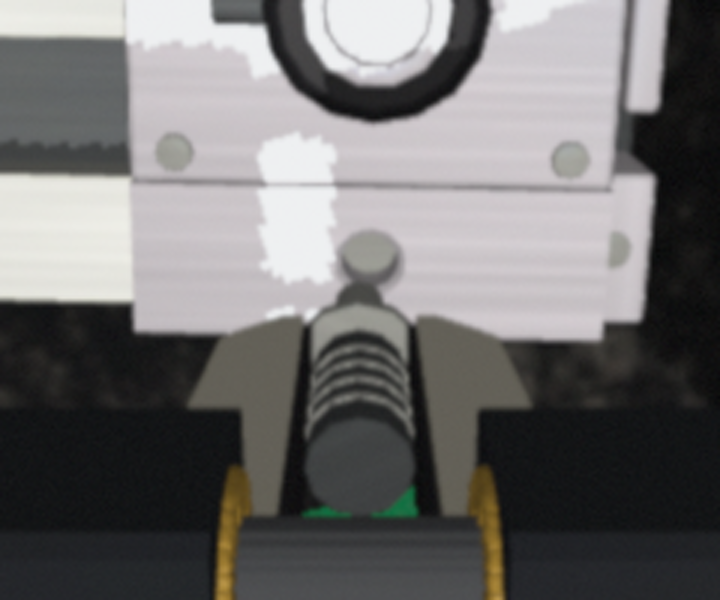

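The crop shows the ear hole at full-frame px (323,215), and the pin axis on column 320 with its tip just in front of the hole. So there is about 2 mm to correct sideways.

Run:
```python
from h import *
s=robot.state(); print(s['ee_pos'])
h=at_z('wrist',[[323.3,215]],.0515,s)
top=at_z('wrist',[[200+361/3,130+463/3]],.1395,s)
print('hole',h,'pintop',top, (h-top)[0]/.25)
```

```text
[0.41652539 0.2664927  0.11003272]
hole [[0.41798251 0.2634774  0.0515    ]] pintop [[0.41607752 0.26598987 0.1395    ]] [ 0.00761998 -0.01004988 -0.352     ]
```

```bash
python3 -m pendant '[0.008,-0.01,0,0,0.008,-0.01,-0.04,0,0.008,-0.01,-0.06,0,0.008,-0.01,-0.068,0,0.008,-0.01,-0.072,0,0.008,-0.01,-0.072,0]'
python3 -m pendant '[0,0,-0.004,0,0,0,-0.004,0,0,0,-0.004,0]'
```

```text
time: 8.55
ee_pos: [0.4172, 0.2633, 0.0899]
tool_rot: [0.0, 0.992, -0.13, -0.0]
wrist_force: [1.0, 0.1, 0.1]
gripper_width: 0.0156
grip_force: 20.0
time: 8.85
ee_pos: [0.4174, 0.2635, 0.0893]
tool_rot: [-0.0, 0.992, -0.13, 0.0]
wrist_force: [0.3, -0.5, 0.4]
gripper_width: 0.0154
grip_force: 20.0
```

```bash
python3 -m pendant '[0,0,-0.01,0,0,0,-0.02,0,0,0,-0.024,0,0,0,-0.024,0]'
python3 -m pendant '[0,0,-0.004,0,0,0,-0.008,0,0,0,-0.008,0,0,0,-0.008,0]'
```

```text
time: 9.25
ee_pos: [0.4171, 0.2633, 0.0828]
tool_rot: [0.0, 0.992, -0.13, -0.0]
wrist_force: [0.9, 0.3, 0.1]
gripper_width: 0.0156
grip_force: 20.0
time: 9.65
ee_pos: [0.4174, 0.2634, 0.0811]
tool_rot: [0.0, 0.992, -0.13, -0.0]
wrist_force: [0.6, -0.4, -0.5]
gripper_width: 0.0158
grip_force: 20.0
```

```bash
python3 -m pendant '[0,0,-0.002,0,0,0,-0.004,0,0,0,-0.004,0]'
python3 -m pendant '[0,0,-0.002,0,0,0,-0.002,0,0,0,-0.002,0]'
python3 -m pendant '[0,0,-0.002,0,0,0,-0.002,0,0,0,-0.002,0]'
```

```text
time: 9.95
ee_pos: [0.4173, 0.2634, 0.0801]
tool_rot: [0.0, 0.992, -0.13, -0.0]
wrist_force: [-0.1, 0.3, 1.1]
gripper_width: 0.0153
grip_force: 20.0
time: 10.25
ee_pos: [0.4175, 0.2635, 0.0799]
tool_rot: [-0.0, 0.992, -0.13, 0.0]
wrist_force: [-0.6, -0.4, 3.2]
gripper_width: 0.0156
grip_force: 20.0
time: 10.55
ee_pos: [0.4176, 0.2635, 0.0797]
tool_rot: [-0.0, 0.992, -0.13, 0.0]
wrist_force: [-1.9, -1.8, 6.3]
gripper_width: 0.0152
grip_force: 20.0
```

```bash
python3 -m pendant '[0,0,0.001,0,0.002,0.008,0.001,0,0.004,0.016,0.001,0,0.0065,0.024,0.001,0,0.0085,0.032,0.001,0,0.0105,0.04,0.001,0,0.0125,0.048,0.001,0,0.015,0.056,0.001,0,0.017,0.064,0.001,0,0.017,0.064,0.001,0]'
python3 -m pendant '[0.001,0.004,0,0,0.002,0.008,0,0,0.002,0.008,0,0]'
python3 -m pendant '[0.001,0.004,0,0,0.002,0.008,0,0,0.002,0.008,0,0]'
python3 -m pendant '[0.001,0.004,0,0,0.002,0.008,0,0,0.002,0.008,0,0]'
```

```text
time: 11.55
ee_pos: [0.422, 0.2792, 0.0798]
tool_rot: [0.0, 0.992, -0.13, 0.0]
wrist_force: [-0.2, -3.6, 5.2]
gripper_width: 0.0153
grip_force: 20.0
time: 11.85
ee_pos: [0.4225, 0.281, 0.0798]
tool_rot: [0.0, 0.992, -0.13, 0.0]
wrist_force: [-0.5, -2.8, 5.9]
gripper_width: 0.0159
grip_force: 20.0
time: 12.15
ee_pos: [0.423, 0.2829, 0.0798]
tool_rot: [0.0, 0.992, -0.13, 0.0]
wrist_force: [-1.7, -4.0, 7.2]
gripper_width: 0.0155
grip_force: 20.0
time: 12.45
ee_pos: [0.4235, 0.285, 0.0798]
tool_rot: [0.0, 0.992, -0.13, 0.0]
wrist_force: [-1.5, -4.1, 5.4]
gripper_width: 0.0157
grip_force: 20.0
```

```bash
python3 -m pendant '[0.001,0.004,0,0,0.002,0.008,0,0,0.002,0.008,0,0]' | grep -E 'ee|wrist'
python3 -m pendant '[0.001,0.004,0,0,0.002,0.008,0,0,0.002,0.008,0,0]' | grep -E 'ee|wrist'
python3 -m pendant '[0.001,0.004,0,0,0.002,0.008,0,0,0.002,0.008,0,0]' | grep -E 'ee|wrist'
python3 -m pendant '[0.001,0.004,0,0,0.002,0.008,0,0,0.002,0.008,0,0]' | grep -E 'ee|wrist'
```

```text
ee_pos: [0.424, 0.2869, 0.0798]
wrist_force: [-1.2, -3.7, 6.4]
ee_pos: [0.4246, 0.289, 0.0798]
wrist_force: [-1.1, -4.2, 6.1]
ee_pos: [0.4251, 0.291, 0.0798]
wrist_force: [-0.5, -3.3, 5.5]
ee_pos: [0.4256, 0.293, 0.0798]
wrist_force: [0.1, -3.9, 5.6]
```

```bash
python3 -m pendant '[0.001,0.004,0,0,0.002,0.008,0,0,0.002,0.008,0,0]' | grep -E 'ee|wrist'
python3 -m pendant '[0.001,0.004,0,0,0.002,0.008,0,0,0.002,0.008,0,0]' | grep -E 'ee|wrist'
python3 -m pendant '[0.001,0.004,0,0,0.002,0.008,0,0,0.002,0.008,0,0]' | grep -E 'ee|wrist'
```

```text
ee_pos: [0.4261, 0.295, 0.0798]
wrist_force: [0.0, -3.2, 5.7]
ee_pos: [0.4264, 0.2973, 0.0795]
wrist_force: [-0.1, -2.1, 3.7]
ee_pos: [0.4266, 0.2995, 0.0791]
wrist_force: [1.0, -1.4, -0.4]
```

```bash
python3 -m pendant '[0.001,0.004,0,0,0.002,0.007,0,0,0.002,0.007,0,0]' | grep -E 'ee|wrist'
python3 -m pendant '[0,0,-0.004,0,0,0,-0.008,0,0,0,-0.008,0,0,0,-0.008,0]' | grep -E 'ee|wrist'
python3 -m pendant '[0,0,-0.004,0,0,0,-0.008,0,0,0,-0.008,0,0,0,-0.008,0]' | grep -E 'ee|wrist'
```

```text
ee_pos: [0.4269, 0.3012, 0.0791]
wrist_force: [1.5, -2.0, -0.9]
ee_pos: [0.427, 0.3012, 0.0772]
wrist_force: [0.7, -2.2, -1.4]
ee_pos: [0.427, 0.3011, 0.0753]
wrist_force: [0.7, -0.0, -1.3]
```

```bash
python3 -m pendant '[0,0,-0.004,0,0,0,-0.008,0,0,0,-0.008,0,0,0,-0.008,0]' | grep -E 'ee|wrist'
python3 -m pendant '[0,0,-0.004,0,0,0,-0.008,0,0,0,-0.008,0,0,0,-0.008,0]' | grep -E 'ee|wrist'
python3 -m pendant '[0,0,-0.004,0,0,0,-0.008,0,0,0,-0.008,0,0,0,-0.008,0]' | grep -E 'ee|wrist'
```

```text
ee_pos: [0.427, 0.3011, 0.0732]
wrist_force: [-0.4, -0.9, -0.7]
ee_pos: [0.427, 0.3012, 0.0713]
wrist_force: [0.1, -1.1, -1.5]
ee_pos: [0.427, 0.3011, 0.0693]
wrist_force: [0.6, -0.6, -0.1]
```

```bash
python3 -m pendant '[0,0,-0.006,0,0,0,-0.012,0,0,0,-0.012,0,0,0,-0.012,0]' | grep -E 'ee|wrist'
python3 -m pendant '[0,0,-0.006,0,0,0,-0.012,0,0,0,-0.012,0,0,0,-0.012,0]' | grep -E 'ee|wrist'
python3 -m pendant '[0,0,-0.004,0,0,0,-0.008,0,0,0,-0.008,0,0,0,-0.008,0]' | grep -E 'ee|wrist'
python3 -m pendant '[0,0,-0.004,0,0,0,-0.004,0,0,0,-0.004,0]' | grep -E 'ee|wrist'
```

```text
ee_pos: [0.427, 0.3011, 0.0662]
wrist_force: [-0.5, -1.2, 0.1]
ee_pos: [0.427, 0.3011, 0.0632]
wrist_force: [-0.0, -0.6, -0.1]
ee_pos: [0.4271, 0.3011, 0.0613]
wrist_force: [0.6, -0.8, -0.7]
ee_pos: [0.4271, 0.3011, 0.0603]
wrist_force: [0.1, -0.6, -1.0]
```

```bash
python3 -m pendant '[0,0,-0.002,0,0,0,-0.004,0,0,0,-0.004,0]' | grep -E 'ee|wrist'
python3 -m pendant '[0,0,-0.002,0,0,0,-0.002,0,0,0,-0.002,0]' | grep -E 'ee|wrist'
python3 -m pendant '[0,0,-0.002,0,0,0,-0.002,0,0,0,-0.002,0]' | grep -E 'ee|wrist'
```

```text
ee_pos: [0.4272, 0.3012, 0.0595]
wrist_force: [1.4, -1.1, 0.4]
ee_pos: [0.4274, 0.3015, 0.0595]
wrist_force: [-1.5, -1.1, 5.7]
ee_pos: [0.4275, 0.3019, 0.0594]
wrist_force: [-2.4, -0.9, 8.4]
```

```bash
python3 -m pendant '[0,0,0.003,0,0,0,0.003,0,0,0,0.003,0]' | grep -E 'ee|wrist'
python3 -m pendant '[0,0,0,0,0,0,0,0,0,0,0,0,0,0,0,0,0,0,0,0]' 0.1 
python3 -m pendant '[0,0,0.05,0,0,0,0.15,0,0,0,0.3,0,0,0,0.45,0,-0.1,0,0.5,0,-0.1,0,0.5,0,-0.1,0,0.5,0]'
python3 - <<'E'
from h import *
s=robot.state(); im=imaging.get_image('wrist')
cv2.imwrite('pics/w5.png',im[:,:,::-1])
imaging.get_image('top');imaging.get_image('side')
for c in ['wrist','top','side']:
  for t in ['pin','pin_collar','eye','keeper_mid']: print(c,t,[(np.round(d['xyz'],4).tolist(),round(d['p'],2)) for d in finder.tip_of(c,t)[:1]])
E
```

```text
ee_pos: [0.4273, 0.3016, 0.0595]
wrist_force: [-1.2, 0.8, 4.6]
time: 20.05
ee_pos: [0.427, 0.301, 0.0589]
tool_rot: [0.0, 0.992, -0.13, -0.0]
wrist_force: [0.2, 0.6, 0.1]
gripper_width: 0.0412
grip_force: 0.0
time: 20.75
ee_pos: [0.4023, 0.3014, 0.1851]
tool_rot: [-0.0, 0.992, -0.129, 0.001]
wrist_force: [0.1, -0.5, -1.1]
gripper_width: 0.0418
grip_force: 0.0
wrist pin [([0.4271, 0.2996, 0.0158], 0.86)]
wrist pin_collar []
wrist eye [([0.4258, 0.3048, 0.05], 0.86)]
wrist keeper_mid [([0.424, 0.294, 0.0383], 0.82)]
top pin []
top pin_collar []
top eye [([0.4232, 0.3011, 0.0509], 0.82)]
top keeper_mid [([0.4202, 0.2939, 0.0393], 0.63)]
side pin [([0.4547, 0.2895, -0.0054], 0.62)]
side pin_collar [([0.4268, 0.2998, 0.0501], 0.57)]
side eye [([0.4217, 0.3011, 0.0476], 0.67)]
side keeper_mid []
```

View pics/w5.png

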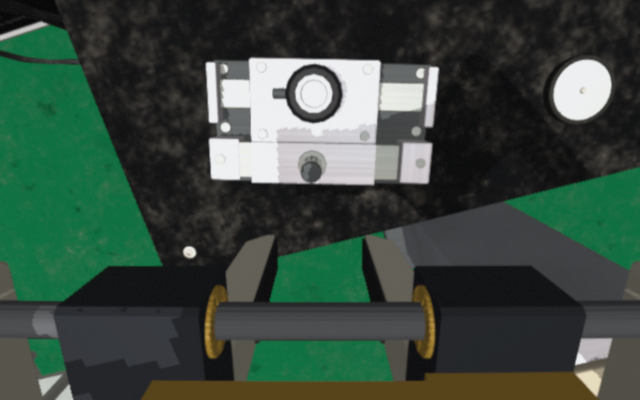

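The wrist view shows the pin upright in the ear, with its collar flat around px (312,165). The carriage is near the middle (about +7 mm) and the gripper is clear.

```bash
python3 -c "
from station import close_job
print(close_job())"
```

```text
the job is handed in; nothing more can be done
None
```

The job is handed in: the pin went through the ear and the hidden keeper hole (carriage at about +7 mm) until its collar seated, and is released and upright. The readings showed about 8 N at most, and I finished at about 21 s; the hand-in gave no verdict.

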